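# Nest the matching dishes in the grooming caddy

### The job

Slide the caddy's handleless lid fully open by pressing a fingertip down on it and dragging it along, not pressing so hard that you mark the lacquer. Then nest the two stepped dishes that match the one waiting inside the well onto it, one after the other, set down gently rather than dropped, and fully home, so that the three make one straight stack. The straight-sided pot of the same colour will not nest: leave it and the grooming tools where they are.

Things in the scene. Friction and masses are not known exactly. Their poses are not given: they have to be found in the camera images.
- well_floor (a point): centre of the well floor of a dark red lacquered caddy fixed to the bench, 148 (x) by 312 (y) by 70 mm tall. The point is 5 mm above the bench, 65 mm below the caddy top, 73 mm from the caddy middle towards its +y end. Axes: the caddy's, y along its length, z up. Well 120 (x) by 144 (y) mm, the point 1 mm off its middle. The -y half has a shallow bay, 20 mm deep, into which the lid slides.
- lid_top (a point): centre of the light wooden lid, 118 (x) by 140 (y) by 6 mm, over the well; no handle. Axes: the caddy's. The point is at the caddy's top; the lid's face really lies 0 to 8 mm (worn runners, unknown) below it. Only friction moves it: press closed fingertips on it and drag to -y. Its track resists with 7 N: press about 12 to 22 N; over 30 N marks it. It gives 1 mm per 12 N, up to 4 mm.
- lid_panel (a joint): how far the lid has slid open, in m: 0 shut, 0.136 fully open at its stop (sliding towards the caddy's -y end); it stays where it is left. Fully open, its edge still covers 7 mm of the well.
- dish_base_mid (a point): Teal round dish, mouth up, 46 mm tall: upright rim band 62 mm across over its top 20 mm (wall 3, mouth 56 mm), below it a tapered body 26 mm tall, 52 to 34 mm across. 0.1-0.2 kg. This one stands loose in the well. Nesting: the upper body drops into the lower mouth (2 mm play all round) until the ledge under its band rests on the lower rim, 20 mm higher. Point: on its axis, 23 mm above the foot.
- dish_a_mid (a point): Teal round dish, mouth up, 46 mm tall: upright rim band 62 mm across over its top 20 mm (wall 3, mouth 56 mm), below it a tapered body 26 mm tall, 52 to 34 mm across. 0.1-0.2 kg. One of two loose matching dishes on the bench, to nest in either order; nested, it stands 20 mm higher than the dish below. Point: on its axis, 23 mm above the foot.
- dish_b_mid (a point): Teal round dish, mouth up, 46 mm tall: upright rim band 62 mm across over its top 20 mm (wall 3, mouth 56 mm), below it a tapered body 26 mm tall, 52 to 34 mm across. 0.1-0.2 kg. The other loose matching dish on the bench; nested, it stands 20 mm higher than the dish below. Point: on its axis, 23 mm above the foot.
- pot_mid (a point): teal straight-sided round pot, 62 mm across from foot to rim, 46 mm tall, wall 3 mm, wide flat inside floor, no step in its wall: too wide to nest in the dishes. Leave alone. Point: on its axis, 23 mm above the foot.
- comb: green flea comb lying flat, 55 by 114 by 14 mm, long handle towards its -y; origin under the root of its teeth. Bystander, leave alone.
- deshedder: aluminium deshedding tool lying flat, 85 by 150 by 20 mm, handle towards its -y; origin under the neck. Bystander, leave alone.
- brush: rigid pink massage brush, 62 by 110 by 36 mm, nubs down; origin under its centre. Bystander, leave alone.
There are look-alikes about, which are no part of the job. What is shaped like the part that bears dish_b_mid but black or white is not meant.

How it is judged:
On the way, in this order (a step that is already met when the one before it is completed fails the run):
1. the lid is slid fully open (at least 125 of its 136 mm) (value of joint lid_panel above 0.125 m), for 0.2 s.
2. one matching dish is nested fully home in the dish in the well (((horizontal distance between dish_a_mid and dish_base_mid below 0.005 m and z of dish_a_mid in the frame of dish_base_mid between 0.0175 and 0.0225 m and angle between dish_a_mid's own z axis and vertical below 0.1 rad) or (horizontal distance between dish_b_mid and dish_base_mid below 0.005 m and z of dish_b_mid in the frame of dish_base_mid between 0.0175 and 0.0225 m and angle between dish_b_mid's own z axis and vertical below 0.1 rad)) and z of dish_base_mid in the frame of well_floor between 0.02 and 0.026 m and angle between dish_base_mid's own z axis and vertical below 0.1 rad), for 0.2 s.
At the end, for the whole second after the job is handed in: Lid open at least 125 of 136 mm; base dish upright on the well floor; both matching dishes nested on it in either order, each 17.5-22.5 mm above the one below, within 5 mm of its axis, tilted under 0.10 rad, at rest; pot and tools within 20 mm of where they began (value of joint lid_panel above 0.125 m and z of dish_base_mid in the frame of well_floor between 0.02 and 0.026 m and angle between dish_base_mid's own z axis and vertical below 0.1 rad and (((horizontal distance between dish_a_mid and dish_base_mid below 0.005 m and z of dish_a_mid in the frame of dish_base_mid between 0.0175 and 0.0225 m and angle between dish_a_mid's own z axis and vertical below 0.1 rad) and (horizontal distance between dish_b_mid and dish_a_mid below 0.005 m and z of dish_b_mid in the frame of dish_a_mid between 0.0175 and 0.0225 m and angle between dish_b_mid's own z axis and vertical below 0.1 rad)) or ((horizontal distance between dish_b_mid and dish_base_mid below 0.005 m and z of dish_b_mid in the frame of dish_base_mid between 0.0175 and 0.0225 m and angle between dish_b_mid's own z axis and vertical below 0.1 rad) and (horizontal distance between dish_a_mid and dish_b_mid below 0.005 m and z of dish_a_mid in the frame of dish_b_mid between 0.0175 and 0.0225 m and angle between dish_a_mid's own z axis and vertical below 0.1 rad))) and linear speed of each of dish_a, dish_b, dish_base below 0.02 m/s and distance of each of pot_mid, comb, deshedder, brush from where it was at the start of the episode below 0.02 m); the robot touches nothing.
It fails at once if the lid was pressed with more than 30 N (contact force between lid_panel and the fingers above 30 N).
It fails at once if the pot or a grooming tool was moved by more than 20 mm (distance of any of pot_mid, comb, deshedder, brush from where it was at the start of the episode above 0.02 m).
It fails at once if dishes were banged together (over 60 N) (contact force between any of dish_a, dish_b and dish_base above 60 N or contact force between dish_a and dish_b above 60 N).
It fails at once if a dish was dropped into the stack (faster than 0.3 m/s within its last 20 mm) ((horizontal distance between dish_a_mid and dish_base_mid below 0.02 m and z of dish_a_mid in the frame of dish_base_mid between 0.0175 and 0.04 m and linear speed of dish_a above 0.3 m/s) or (horizontal distance between dish_b_mid and dish_base_mid below 0.02 m and z of dish_b_mid in the frame of dish_base_mid between 0.0175 and 0.04 m and linear speed of dish_b above 0.3 m/s) or (horizontal distance between dish_a_mid and dish_b_mid below 0.02 m and z of dish_a_mid in the frame of dish_b_mid between 0.0175 and 0.04 m and linear speed of dish_a above 0.3 m/s) or (horizontal distance between dish_b_mid and dish_a_mid below 0.02 m and z of dish_b_mid in the frame of dish_a_mid between 0.0175 and 0.04 m and linear speed of dish_b above 0.3 m/s)).
It also fails if it takes over 72 s, if anything falls off the work surface, if the arm or the gripper's body presses on something with over 40 N, if the wrist force passes 120 N, or if a joint passes its speed limit or range.

### The arm

A 6-joint arm with a two-finger parallel gripper is mounted at the origin on the work surface. World frame = base frame: x ahead of the robot, y to its left, z up, the work surface at z = 0. Lengths are in m, angles in rad, forces in N, time in s.
With the tool pointing down it reaches from about 0.35 to 0.975 m from the base axis. Payload 4.9 kg.
Tool frame: the origin (TCP) lies midway between the tips of the shut fingers; the grasp point (between the pads) lies 19 mm behind it; z points along the fingers, y is the line along which they close (so a half turn about z gives the same grasp; the last joint's range is limited). The gripper opens to 85 mm and grips with 20 to 120 N. Pads are 22 mm wide; open, the fingers measure 114 mm over their backs; the gripper's body (76 mm by 85 mm) begins 54 mm behind the grasp point. The pads swing forward as they close: fully open they stand 13 mm farther back than shut.
Start: joints at [1.038, 0.053, 1.613, -0, 1.476, -0.119], TCP at [0.251, 0.572, 0.231] pointing down, gripper open.
Joint ranges: [-3.01, 3.01], [-1.01, 2.22], [0.06, 2.58], [-1.02, 4.17], [0.09, 2.62], [-3.14, 3.14]. Speed limits (rad/s): [2.57, 2.57, 3.14, 3.14, 3.14, 3.14].

### API

Orientations are given as a rotation vector (axis times angle).
In Python, from station import telemetry, optics, ctrl gives the robot as it stands.
- The arm moves only by the shell command python3 -m pendant 'ROWS' [FORCE]. ROWS is JSON, one flat list of numbers, 7 for each row, row after row: the turn, a rotation vector about the tool's x, y, z as a fraction of full scale, then the shift along the tool's x, y, z as a fraction of full scale, then the opening, from 0 (shut) to 1 (fully open). In form: [ax, ay, az, tx, ty, tz, fingers, ax, ay, az, tx, ty, tz, fingers, ...]. A call has 1 to 12 rows; each row is the pose to reach, as a shift and turn from the pose commanded when the call began, along the tool's axes at that moment; what a row does not reach only later rows make up. Full scale, the value 1, is 300 mm for a shift and 30 degrees for a turn. A row lasts 1/8 s, in which the tool goes at most 62.5 mm and 10.7 degrees, less where a joint would pass 70% of its speed; a pose out of reach is approached as far as the arm can. A call with a number of a shift or a turn outside -1 to 1 is refused whole. A call with a gripper value outside its range is refused whole. The fingers move at their own pace and stop on an object; FORCE is the grip in N (left out, the last holds). Time passes only in rows, so rows that repeat a pose let the fingers close. It gives the time, the measured TCP pose, the force, the opening and the grip force at its end, in the units of the state.
- telemetry.get_obs(): the state, without advancing time (a new reading comes with each control period).
- optics.get_image(name): name is "scene" or "top"; returns a dict with "image" (384x512x3 uint8, red, green, blue), "depth" (384x512 float32, m along the optical axis (not along the pixel's ray), 0 where there is no reading), "fx", "fy", "cx", "cy" (pixels), "rvec" (rotation vector, rad) and "tvec" (3), from world to camera coordinates, as OpenCV has them. Camera axes: x right, y down, z forward; pixel columns grow to the right and rows downward; lengths in m; the calibration is good to about 2 mm. A picture is of the moment at which its call begins.
- ctrl.finish_job(): hands the job in; it is judged then, once.
The state is a dict: "t": time; "q": joint angles; "dq": joint speeds; "effort": joint torques, N m; "tool_pos": TCP position; "tool_rot": TCP orientation; "contact_force": force on the tool from outside, world axes, zero at the start; "wrist_torque": the same for the moment, N m; "opening": finger opening in m; "grip_force": force on a finger pad.
Only numpy, scipy, OpenCV 4.12 (cv2) and the standard library are available. Lean on these libraries where they do the work, as an engineer would, in place of code of your own. Each camera call takes 0.05 s, during which the arm holds its last target. There are 200 camera calls.

## Working session

There is one attempt and no reset: what is moved stays moved. The work goes in short steps, Python scripts to look and compute and a shell command to move; the robot and the scene stay as the last step left them, time stands still between calls to the robot, and variables do not carry over. Pictures are saved under pics/ and viewed, at most 10 in all, crops included, and the job is handed in when it is done.

```bash
ls; mkdir -p pics; cat > h.py <<'E'
from station import telemetry, optics, ctrl
import numpy as np, cv2
from scipy.spatial.transform import Rotation as R
def shot(n):
    d=optics.get_image(n); return d
def world(d,u,v,z=None):
    u=np.atleast_1d(u).astype(float);v=np.atleast_1d(v).astype(float)
    Rm=R.from_rotvec(np.ravel(d['rvec'])).as_matrix();t=np.ravel(d['tvec'])
    ray=np.stack([(u-d['cx'])/d['fx'],(v-d['cy'])/d['fy'],np.ones_like(u)],-1)
    c=-Rm.T@t; w=ray@Rm
    if z is None:
        s=d['depth'][v.astype(int),u.astype(int)]
    else: s=(z-c[2])/w[:,2]
    return c+w*s[:,None]
def obs():
    o=telemetry.get_obs()
    for k in('t','tool_pos','tool_rot','contact_force','opening','grip_force'): print(k,np.round(o[k],4))
    return o
E
python3 - <<'E'
from h import *
import pickle
o=obs();print(R.from_rotvec(o['tool_rot']).as_matrix().round(3))
D={n:shot(n) for n in('scene','top')}
pickle.dump(D,open('d0.pkl','wb'))
for n,d in D.items():
    cv2.imwrite(f'pics/{n}0.png',cv2.resize(d['image'][:,:,::-1],(800,600),interpolation=cv2.INTER_CUBIC))
    Rm=R.from_rotvec(np.ravel(d['rvec'])).as_matrix();print(n,-Rm.T@np.ravel(d['tvec']),d['fx'],Rm.round(2).tolist())
E
```

```text
pics
t 0.0
tool_pos [0.251  0.5717 0.23  ]
tool_rot [-0.6452 -3.0739  0.0032]
contact_force [ 0.7822 -1.068  -0.3824]
opening 0.0856
grip_force 0.0
[[-0.916  0.402 -0.001]
 [ 0.402  0.916 -0.002]
 [ 0.    -0.002 -1.   ]]
scene [0.85505447 0.4473373  0.80427178] 353.10660353857753 [[-0.75, 0.66, -0.01], [0.51, 0.58, -0.63], [-0.41, -0.48, -0.77]]
top [ 3.20970713e-01 -8.04724377e-05  1.20743031e+00] 412.15635473801217 [[0.0, -1.0, -0.01], [-0.99, 0.0, -0.14], [0.14, 0.01, -0.99]]
```

View pics/scene0.png

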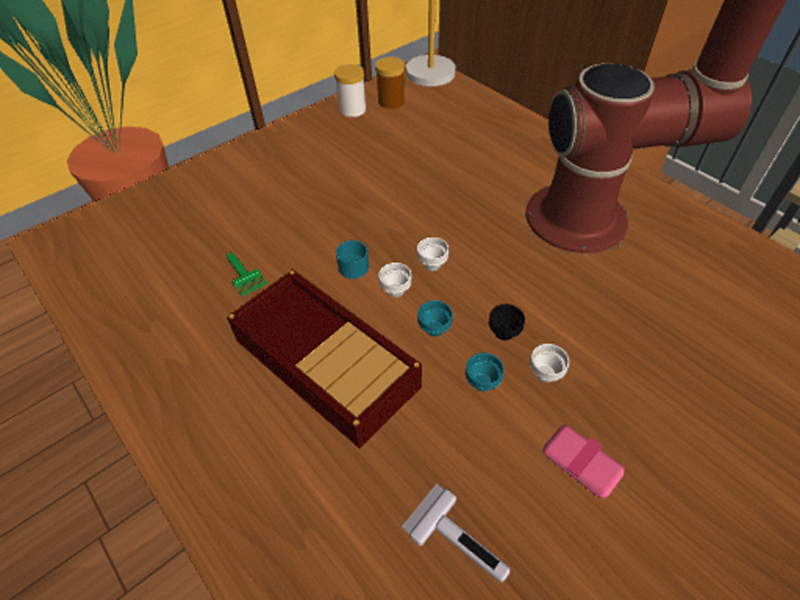

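View pics/top0.png

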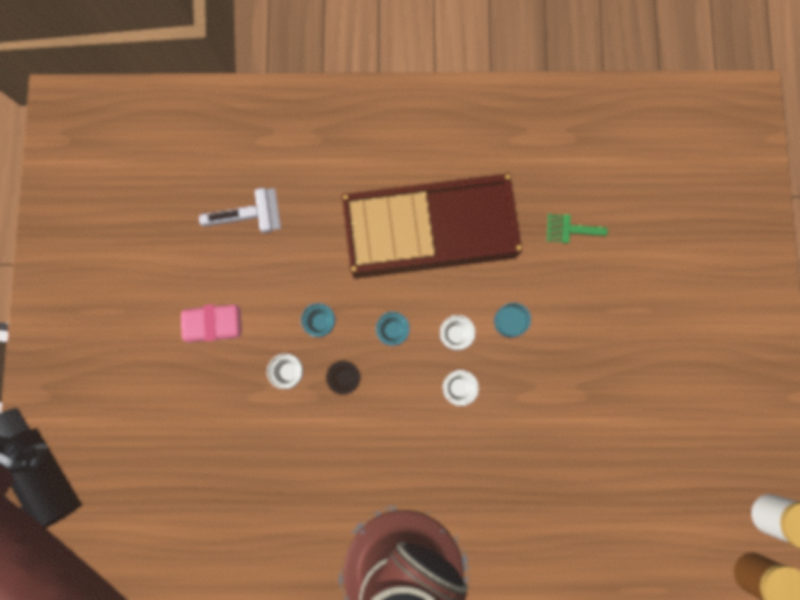

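The scene view shows the two stepped teal dishes at about (435,318) and (485,371), the straight pot at (352,258), and the caddy with its lid at (350,368). In the top view the dishes are at (393,328) and (318,320), the pot at (512,320), and the caddy corner knobs at (346,197), (353,270), (508,177) and (519,248).

```bash
python3 - <<'E'
from h import *
import pickle
D=pickle.load(open('d0.pkl','rb'));k=512/800
from scipy.optimize import least_squares
for n,d in D.items():
    print(n)
    hsv=cv2.cvtColor(d['image'],cv2.COLOR_RGB2HSV)
    m=((hsv[...,0]>85)&(hsv[...,0]<105)&(hsv[...,1]>110)).astype(np.uint8)
    c,l,s,ce=cv2.connectedComponentsWithStats(m)
    for i in range(1,c):
        if s[i,4]<80: continue
        v,u=np.where(l==i);p=world(d,u,v); ok=(p[:,2]>0)&(p[:,0]<1);p=p[ok]
        if len(p)<50: continue
        rim=p[p[:,2]>np.percentile(p[:,2],97)-.006]
        (x,y),r=cv2.minEnclosingCircle(rim[:,:2].astype(np.float32))
        f=least_squares(lambda q:np.hypot(rim[:,0]-q[0],rim[:,1]-q[1])-.0295,[x,y],loss='soft_l1',f_scale=.002).x
        # mask contour center intersected at rim height
        print('teal px',(ce[i]/k).round(),s[i,4],'ztop',np.percentile(p[:,2],[50,97]).round(4),'circ',np.round([x,y,r],4),'fit',f.round(4))
    ml=((hsv[...,0]>10)&(hsv[...,0]<28)&(hsv[...,1]>70)&(hsv[...,2]>170)).astype(np.uint8)
    reg={'scene':(295,320,410,415),'top':(345,190,438,268)}[n]
    q=np.zeros_like(ml);a=[int(t*k) for t in reg];q[a[1]:a[3],a[0]:a[2]]=1
    v,u=np.where(ml&q);p=world(d,u,v)
    print('lid',len(p),np.percentile(p[:,2],[10,50,90]).round(4),cv2.minAreaRect(p[:,:2].astype(np.float32)))
    if n=='top': print('lid mid',cv2.minAreaRect(p[:,:2].astype(np.float32))[0])
    kn={'scene':[(291,272),(234,316),(416,366),(357,423)],'top':[(508,177),(519,248),(346,197),(353,270)]}[n]
    for a in kn: print('knob',a,world(d,a[0]*k,a[1]*k).round(4),'z=.07',world(d,a[0]*k,a[1]*k,.07).round(4))
E
```

```text
scene
teal px [352. 259.] 405 ztop [0.0285 0.0486] circ [0.6413 0.1124 0.3974] fit [ 0.4495 -0.2003]
teal px [435. 317.] 381 ztop [0.0319 0.0479] circ [0.6317 0.2239 0.3161] fit [0.4335 0.019 ]
teal px [484. 371.] 457 ztop [0.0316 0.0486] circ [0.6389 0.2942 0.265 ] fit [0.45   0.1549]
lid 1877 [0.0647 0.0663 0.0679] ((0.6824513673782349, 0.20842787623405457), (0.5668449997901917, 0.16175590455532074), 70.08001708984375)
knob (291, 272) [[ 0.5764 -0.2086  0.0725]] z=.07 [[ 0.5754 -0.2108  0.07  ]]
knob (234, 316) [[ 0.7048 -0.1884  0.0715]] z=.07 [[ 0.7045 -0.1897  0.07  ]]
knob (416, 366) [[0.5409 0.092  0.0731]] z=.07 [[0.5396 0.0905 0.07  ]]
knob (357, 423) [[0.6705 0.1082 0.072 ]] z=.07 [[0.67   0.1073 0.07  ]]
top
lid 1940 [0.0623 0.0652 0.068 ] ((0.49842560291290283, 0.02485879510641098), (0.3574226200580597, 0.1643351912498474), 3.7728219032287598)
lid mid (0.49842560291290283, 0.02485879510641098)
knob (508, 177) [[ 0.7059 -0.193   0.0718]] z=.07 [[ 0.7066 -0.1933  0.07  ]]
knob (519, 248) [[ 0.5738 -0.2097  0.0701]] z=.07 [[ 0.5738 -0.2098  0.07  ]]
knob (346, 197) [[0.6696 0.103  0.0705]] z=.07 [[0.6697 0.1031 0.07  ]]
knob (353, 270) [[0.5331 0.0885 0.0753]] z=.07 [[0.5341 0.089  0.07  ]]
```

```bash
cat >> h.py <<'E'
def rows(x,y,z,ydeg):
    "tool-frame shift & turn (fractions) from now to a tool-down pose with tool y at ydeg"
    o=telemetry.get_obs();M=R.from_rotvec(o['tool_rot']);a=np.deg2rad(ydeg)
    Y=np.array([np.cos(a),np.sin(a),0]);Z=np.array([0,0,-1.]);T=np.stack([np.cross(Y,Z),Y,Z],1)
    t=M.inv().apply(np.array([x,y,z])-o['tool_pos'])/.3
    r=np.rad2deg((M.inv()*R.from_matrix(T)).as_rotvec())/30
    print('row',r.round(3),t.round(4),'mm',(t*300).round(1))
def teal(d,box=None,hmin=.03):
    hsv=cv2.cvtColor(d['image'],cv2.COLOR_RGB2HSV)
    m=((hsv[...,0]>85)&(hsv[...,0]<105)&(hsv[...,1]>110)).astype(np.uint8)
    c,l,s,ce=cv2.connectedComponentsWithStats(m);out=[]
    from scipy.optimize import least_squares
    for i in range(1,c):
        if s[i,4]<60: continue
        v,u=np.where(l==i);p=world(d,u,v);md=np.median(p,0)
        p=p[np.hypot(*(p-md)[:,:2].T)<.05]
        zt=np.percentile(p[:,2],95);rim=p[(p[:,2]>zt-.005)]
        f=least_squares(lambda q:np.hypot(rim[:,0]-q[0],rim[:,1]-q[1])-.0295,md[:2],loss='soft_l1',f_scale=.002).x
        # silhouette: hull moments at rim plane
        w=world(d,u,v,zt)[:,:2];(x,y),r=cv2.minEnclosingCircle(w.astype(np.float32))
        print('teal px',(ce[i]*800/512).round(),s[i,4],'ztop',zt.round(4),'fit',f.round(4),'res',np.abs(np.hypot(*(rim[:,:2]-f).T)-.0295).mean().round(4),'sil',np.round([x,y,r],4))
E
python3 - <<'E'
from h import *
import pickle
D=pickle.load(open('d0.pkl','rb'))
for n in D: print(n);teal(D[n])
rows(.613,.021,.231,96.8)
rows(.613,.021,.100,96.8)
E
```

```text
scene
teal px [352. 259.] 405 ztop 0.0478 fit [ 0.4495 -0.2003] res 0.0012 sil [ 0.4594 -0.1833  0.0489]
teal px [435. 317.] 381 ztop 0.0475 fit [0.4335 0.019 ] res 0.001 sil [0.4398 0.025  0.0375]
teal px [484. 371.] 457 ztop 0.048 fit [0.4498 0.1549] res 0.0008 sil [0.4552 0.1579 0.0357]
top
row [-3.000e-03 -1.000e-03 -1.017e+00] [-1.8429e+00 -1.1958e+00 -9.0000e-04] mm [-5.529e+02 -3.587e+02 -3.000e-01]
row [-3.000e-03 -1.000e-03 -1.017e+00] [-1.843  -1.195   0.4358] mm [-552.9 -358.5  130.7]
```

```bash
python3 -m pendant '[0,0,-0.34,-0.153,-0.1,0,0, 0,0,-0.68,-0.307,-0.2,0,0, 0,0,-1,-0.46,-0.3,0,0, 0,0,-1,-0.613,-0.4,0,0, 0,0,-1,-0.767,-0.5,0,0, 0,0,-1,-0.92,-0.6,0,0]' 30; python3 - <<'E'
from h import *
d=shot('top');hsv=cv2.cvtColor(d['image'],cv2.COLOR_RGB2HSV);k=.64
for a in [(318,308),(393,317),(512,320)]: print(hsv[int(a[1]*k),int(a[0]*k)])
rows(.613,.021,.20,96.8);rows(.613,.021,.090,96.8)
E
```

```text
t: 0.85
tool_pos: [0.4321, 0.2947, 0.2309]
tool_rot: [0.173, -3.137, 0.0]
contact_force: [1.3, 0.9, 0.0]
opening: 0.0001
grip_force: 0.0
[ 95  86 115]
[ 94  98 128]
[ 94 107 150]
row [-0.009  0.003 -0.027] [-0.4956 -0.9534  0.1083] mm [-148.7 -286.    32.5]
row [-0.009  0.003 -0.027] [-0.495  -0.9516  0.475 ] mm [-148.5 -285.5  142.5]
```

```bash
sed -i "s/hsv\[...,1\]>110)/hsv[...,1]>75)/" h.py; python3 -m pendant '[0,0,0,-0.08,-0.16,0,0, 0,0,0,-0.165,-0.32,0,0, 0,0,0,-0.25,-0.48,0,0, 0,0,0,-0.33,-0.63,0,0, 0,0,0,-0.41,-0.79,0.1,0, 0,0,0,-0.495,-0.953,0.24,0, 0,0,0,-0.495,-0.953,0.38,0, 0,0,0,-0.495,-0.953,0.475,0, 0,0,0,-0.495,-0.953,0.475,0]'; python3 - <<'E'
from h import *
obs();d=shot('top');teal(d);rows(.613,.021,.07,96.8)
E
```

```text
t: 2.02
tool_pos: [0.6078, 0.0287, 0.0849]
tool_rot: [0.172, -3.129, -0.002]
contact_force: [-0.5, 0.0, -0.4]
opening: -0.0
grip_force: 0.0
t 2.025
tool_pos [0.6078 0.0287 0.0849]
tool_rot [ 1.7150e-01 -3.1294e+00 -1.6000e-03]
contact_force [-0.5151  0.0114 -0.3722]
opening -0.0
grip_force 0.0
teal px [313. 318.] 128 ztop 0.0335 fit [0.4475 0.1506] res 0.0021 sil [0.4502 0.161  0.0269]
teal px [512. 320.] 312 ztop 0.0457 fit [ 0.4492 -0.1994] res 0.0008 sil [ 0.447  -0.1975  0.0301]
row [ 0.001 -0.006 -0.017] [-0.0087 -0.0272  0.0585] mm [-2.6 -8.2 17.6]
```

```bash
python3 -m pendant '[0,0,0,0,-0.02,0.03,0, 0,0,0,0,-0.02,0.05,0,0,0,0,0,-0.02,0.05,0]'; python3 -m pendant '[0,0,0,0,0,0.005,0,0,0,0,0,0,0.008,0,0,0,0,0,0,0.008,0]'
```

```text
t: 2.45
tool_pos: [0.6111, 0.0226, 0.0738]
tool_rot: [0.172, -3.137, -0.0]
contact_force: [-0.9, 0.6, 0.6]
opening: 0.0002
grip_force: 0.0
t: 2.82
tool_pos: [0.6112, 0.0226, 0.0714]
tool_rot: [-0.172, 3.137, 0.0]
contact_force: [0.2, -0.0, -0.1]
opening: -0.0002
grip_force: 0.0
```

```bash
python3 -m pendant '[0,0,0,0,0,0.003,0,0,0,0,0,0,0.003,0]'
```

```text
t: 3.08
tool_pos: [0.6112, 0.0226, 0.0704]
tool_rot: [0.172, -3.137, -0.0]
contact_force: [0.5, 0.6, -0.4]
opening: -0.0001
grip_force: 0.0
```

```bash
python3 -m pendant '[0,0,0,0,0,0.004,0,0,0,0,0,0,0.008,0,0,0,0,0,0,0.008,0]';python3 -m pendant '[0,0,0,0,0,0.002,0,0,0,0,0,0,0.002,0]'
```

```text
t: 3.45
tool_pos: [0.6111, 0.0226, 0.0679]
tool_rot: [0.172, -3.136, -0.0]
contact_force: [0.0, -0.0, -0.4]
opening: -0.0001
grip_force: 0.0
t: 3.7
tool_pos: [0.6112, 0.0226, 0.0675]
tool_rot: [0.172, -3.137, -0.0]
contact_force: [0.6, 0.0, 0.0]
opening: -0.0001
grip_force: 0.0
```

```bash
python3 -m pendant '[0,0,0,0,0,0.003,0,0,0,0,0,0,0.003,0]'
```

```text
t: 3.95
tool_pos: [0.6112, 0.0226, 0.0665]
tool_rot: [0.172, -3.137, -0.0]
contact_force: [0.2, -0.7, 0.3]
opening: 0.0006
grip_force: 0.0
```

```bash
python3 -m pendant '[0,0,0,0,0,0.003,0,0,0,0,0,0,0.003,0]'
```

```text
t: 4.2
tool_pos: [0.6115, 0.0226, 0.0661]
tool_rot: [-0.172, 3.136, -0.0]
contact_force: [0.8, 2.7, 1.2]
opening: -0.0003
grip_force: 0.8
```

```bash
python3 -m pendant '[0,0,0,0,0,0.003,0,0,0,0,0,0,0.003,0]'
```

```text
t: 4.45
tool_pos: [0.6117, 0.0225, 0.0654]
tool_rot: [-0.172, 3.136, -0.0]
contact_force: [-0.6, -0.1, 4.1]
opening: 0.0001
grip_force: 1.8
```

```bash
python3 -m pendant '[0,0,0,0,0,0.005,0,0,0,0,0,0,0.005,0]'
```

```text
t: 4.7
tool_pos: [0.6118, 0.0225, 0.0644]
tool_rot: [-0.172, 3.136, -0.0]
contact_force: [-1.3, 0.6, 6.4]
opening: -0.0
grip_force: 3.4
```

```bash
python3 -m pendant '[0,0,0,0,0,0,0,0,0,0,0,0,0,0]'; python3 -m pendant '[0,0,0,0,0,0.003,0,0,0,0,0,0,0.003,0,0,0,0,0,0,0.003,0]'
```

```text
t: 4.95
tool_pos: [0.6118, 0.0225, 0.0644]
tool_rot: [-0.172, 3.136, -0.0]
contact_force: [-0.6, -0.6, 7.1]
opening: -0.0001
grip_force: 3.4
t: 5.32
tool_pos: [0.6118, 0.0225, 0.0638]
tool_rot: [-0.172, 3.136, -0.0]
contact_force: [-1.7, 0.5, 7.2]
opening: -0.0003
grip_force: 4.2
```

```bash
python3 -m pendant '[0,0,0,0,0,0.007,0,0,0,0,0,0,0.007,0,0,0,0,0,0,0.007,0]'
```

```text
t: 5.7
tool_pos: [0.6118, 0.0225, 0.0625]
tool_rot: [-0.173, 3.136, -0.0]
contact_force: [-4.2, 0.1, 11.9]
opening: -0.0001
grip_force: 6.1
```

```bash
python3 -m pendant '[0,0,0,0,0,0.005,0,0,0,0,0,0,0.005,0,0,0,0,0,0,0.005,0]'
```

```text
t: 6.08
tool_pos: [0.6119, 0.0225, 0.0616]
tool_rot: [-0.173, 3.136, -0.001]
contact_force: [-6.5, -0.6, 14.0]
opening: -0.0004
grip_force: 7.4
```

```bash
python3 -m pendant '[0,0,0,0,-0.01,0.003,0,0,0,0,0,-0.025,0.003,0,0,0,0,0,-0.04,0.003,0,0,0,0,-0.001,-0.055,0.003,0,0,0,0,-0.001,-0.07,0.003,0]'
```

```text
t: 6.7
tool_pos: [0.6143, 0.0035, 0.0609]
tool_rot: [-0.173, 3.137, 0.005]
contact_force: [-6.9, 6.4, 16.3]
opening: -0.0001
grip_force: 8.4
```

```bash
python3 - <<'E'
from h import *
d=shot('top')
cv2.imwrite('pics/drag1.png',cv2.resize(d['image'][110:190,200:350,::-1],(750,400),interpolation=cv2.INTER_CUBIC))
d=shot('scene')
hsv=cv2.cvtColor(d['image'],cv2.COLOR_RGB2HSV)
cv2.imwrite('pics/drag1s.png',cv2.resize(d['image'][160:300,130:290,::-1],(640,560),interpolation=cv2.INTER_CUBIC))
E
```

```text
(no output)
```

View pics/drag1s.png

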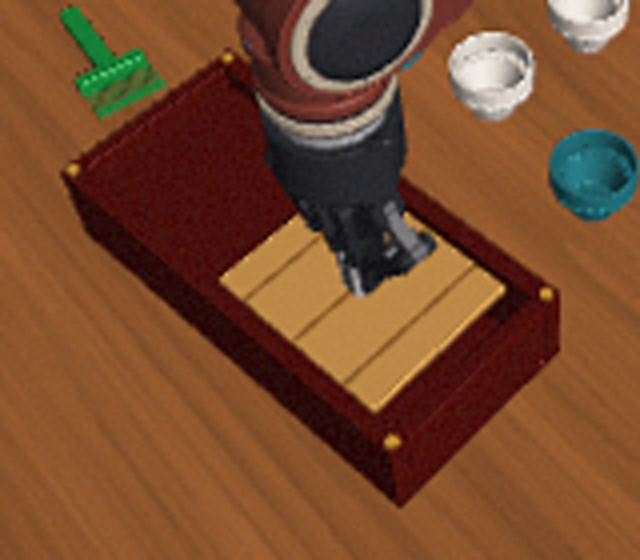

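The crop shows the lid shifted with the finger: the well is uncovered at its +y end, around (500,300). The drag works, so I'm continuing.

```bash
python3 -m pendant '[0,0,0,0,-0.015,0,0,0,0,0,0,-0.035,0,0,0,0,0,-0.001,-0.055,0,0,0,0,0,-0.001,-0.075,0,0,0,0,0,-0.001,-0.095,0,0,0,0,0,-0.001,-0.115,0,0,0,0,0,-0.001,-0.135,0,0,0,0,0,-0.001,-0.155,0,0,0,0,0,-0.002,-0.175,0,0,0,0,0,-0.002,-0.195,0,0,0,0,0,-0.002,-0.21,0,0]'
```

```text
t: 8.18
tool_pos: [0.6222, -0.0594, 0.061]
tool_rot: [-0.172, 3.136, 0.005]
contact_force: [-7.0, 6.3, 16.2]
opening: 0.0002
grip_force: 8.3
```

```bash
python3 -m pendant '[0,0,0,0,-0.015,0,0,0,0,0,0,-0.035,0,0,0,0,0,-0.001,-0.055,0,0,0,0,0,-0.001,-0.075,0,0,0,0,0,-0.001,-0.095,0,0,0,0,0,-0.001,-0.115,0,0,0,0,0,-0.001,-0.135,0,0,0,0,0,-0.001,-0.15,0,0,0,0,0,-0.002,-0.165,0,0,0,0,0,-0.002,-0.175,0,0,0,0,0,-0.002,-0.18,0,0]'
```

```text
t: 9.55
tool_pos: [0.6288, -0.1124, 0.061]
tool_rot: [-0.172, 3.135, 0.007]
contact_force: [-5.4, 10.5, 16.2]
opening: 0.0001
grip_force: 8.3
```

```bash
python3 -m pendant '[0,0,0,0,-0.004,0,0,0,0,0,0,-0.008,0,0,0,0,0,0,-0.008,0,0]'; python3 -m pendant '[0,0,0,0,0.004,-0.02,0,0,0,0,0,0.004,-0.1,0,0,0,0,0,0,-0.25,0.2,0,0,0,0.1,0.2,-0.4,1,0,0,0,0.25,0.35,-0.4,1,0,0,0,0.4,0.4,-0.4,1,0,0,0,0.55,0.4,-0.4,1,0,0,0,0.6,0.4,-0.4,1]' 30
python3 - <<'E'
from h import *
import pickle
D={n:shot(n) for n in('scene','top')}
pickle.dump(D,open('d1.pkl','wb'))
for n in D: print(n);teal(D[n])
a=D['scene']['image'][160:300,120:330,::-1];b=D['top']['image'][100:230,190:340,::-1]
cv2.imwrite('pics/open.png',np.hstack([cv2.resize(a,(420,280)),cv2.resize(b,(360,280))]))
E
```

```text
t: 9.93
tool_pos: [0.6292, -0.1135, 0.061]
tool_rot: [-0.172, 3.135, 0.01]
contact_force: [-4.3, 12.0, 17.1]
opening: 0.0001
grip_force: 8.4
t: 10.92
tool_pos: [0.4335, -0.0167, 0.1765]
tool_rot: [0.173, -3.135, -0.0]
contact_force: [-0.1, 0.0, -0.3]
opening: 0.0854
grip_force: 0.0
scene
teal px [352. 258.] 412 ztop 0.0479 fit [ 0.4498 -0.2011] res 0.0011 sil [ 0.4606 -0.1842  0.0493]
teal px [435. 317.] 389 ztop 0.0475 fit [0.4335 0.0189] res 0.0011 sil [0.4392 0.0242 0.0384]
teal px [354. 372.] 478 ztop 0.0532 fit [0.6112 0.0207] res 0.0009 sil [0.6152 0.0261 0.0367]
teal px [484. 371.] 463 ztop 0.0476 fit [0.4495 0.155 ] res 0.0009 sil [0.4541 0.1586 0.0361]
top
teal px [392. 232.] 303 ztop 0.0518 fit [0.6106 0.0221] res 0.0008 sil [0.6082 0.0203 0.0295]
teal px [319. 320.] 240 ztop 0.0457 fit [0.449 0.157] res 0.0007 sil [0.4472 0.1538 0.0274]
teal px [512. 320.] 315 ztop 0.0454 fit [ 0.4494 -0.1989] res 0.0007 sil [ 0.447  -0.1976  0.0301]
teal px [391. 335.] 136 ztop 0.0447 fit [0.4322 0.0213] res 0.0031 sil [0.4246 0.0217 0.0265]
```

View pics/open.png

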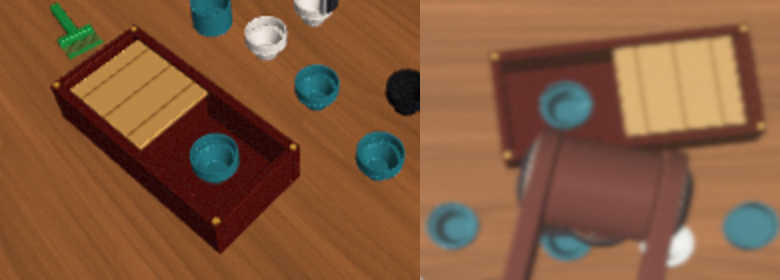

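The picture shows the lid fully in the -y bay and the base dish standing in the well. The two bench dishes are still in place.

```bash
python3 -m pendant '[0,0,0,0,0.06,0.15,1,0,0,0,0,0.12,0.3,1,0,0,0,0,0.12,0.3,1]'; python3 - <<'E'
from h import *
rows(.433,.0195,.017,96.3)
E
```

```text
t: 11.4
tool_pos: [0.4289, 0.0195, 0.0838]
tool_rot: [0.174, -3.127, -0.003]
contact_force: [0.2, 0.5, -1.0]
opening: 0.0853
grip_force: 0.0
row [ 0.004 -0.018  0.003] [-0.0155 -0.0021  0.2224] mm [-4.7 -0.6 66.7]
```

```bash
python3 -m pendant '[0,0,0,-0.012,0,0.1,1,0,0,0,-0.012,0,0.13,1,0,0,0,-0.012,0,0.13,1,0,0,0,-0.012,0,0.13,1]'; python3 - <<'E'
from h import *
rows(.433,.0195,.017,96.3)
E
```

```text
t: 11.9
tool_pos: [0.4369, 0.0185, 0.0505]
tool_rot: [-0.172, 3.134, -0.001]
contact_force: [0.3, -0.7, 0.1]
opening: 0.0855
grip_force: 0.0
row [-0.001  0.005 -0.001] [0.0128 0.0047 0.1116] mm [ 3.8  1.4 33.5]
```

```bash
python3 -m pendant '[0,0,0,0.012,0.004,0.05,1,0,0,0,0.012,0.004,0.111,1,0,0,0,0.012,0.004,0.111,1,0,0,0,0.012,0.004,0.111,0.5,0,0,0,0.012,0.004,0.111,0.5,0,0,0,0.012,0.004,0.111,0.5,0,0,0,0.012,0.004,0.111,0.5]' 30;  python3 -m pendant '[0,0,0,0,0,-0.03,0.5,0,0,0,0,0,-0.1,0.5,0,0,0,0,0,-0.25,0.5,0,0,0,0,0,-0.4,0.5,0,0,0,0,0,-0.4,0.5,0,0,0,0,0,-0.4,0.5]'; python3 - <<'E'
from h import *
teal(shot('scene'));print();teal(shot('top'));rows(.611,.0215,.137,96.3)
E
```

```text
t: 12.78
tool_pos: [0.4329, 0.0196, 0.0166]
tool_rot: [-0.172, 3.135, -0.0]
contact_force: [-0.8, -1.0, 4.5]
opening: 0.0601
grip_force: 33.0
t: 13.52
tool_pos: [0.4312, 0.0198, 0.1348]
tool_rot: [0.172, -3.136, -0.0]
contact_force: [0.2, 0.1, -1.5]
opening: 0.0605
grip_force: 33.0
teal px [352. 258.] 413 ztop 0.0477 fit [ 0.4496 -0.2006] res 0.0011 sil [ 0.4605 -0.1844  0.0493]
teal px [433. 273.] 375 ztop 0.1665 fit [0.4315 0.0199] res 0.0011 sil [0.4417 0.0274 0.0418]
teal px [354. 372.] 479 ztop 0.0533 fit [0.6112 0.0206] res 0.0009 sil [0.6153 0.0262 0.0367]
teal px [484. 371.] 463 ztop 0.0476 fit [0.4498 0.1549] res 0.0008 sil [0.4541 0.1586 0.0361]

teal px [392. 232.] 307 ztop 0.0518 fit [0.6108 0.0219] res 0.0007 sil [0.6081 0.0205 0.0294]
teal px [319. 320.] 248 ztop 0.043 fit [0.4492 0.1574] res 0.0007 sil [0.4477 0.154  0.0275]
teal px [512. 320.] 316 ztop 0.0454 fit [ 0.4497 -0.1988] res 0.0009 sil [ 0.447  -0.1976  0.0301]
row [ 0.002 -0.007 -0.   ] [-0.5986 -0.0606 -0.0138] mm [-179.6  -18.2   -4.1]
```

```bash
python3 -m pendant '[0,0,0,-0.1,-0.01,-0.01,0.5,0,0,0,-0.25,-0.03,-0.01,0.5,0,0,0,-0.4,-0.04,-0.01,0.5,0,0,0,-0.52,-0.05,-0.01,0.5,0,0,0,-0.597,-0.059,-0.01,0.5,0,0,0,-0.597,-0.059,-0.01,0.5,0,0,0,-0.597,-0.059,-0.01,0.5]'; python3 - <<'E'
from h import *
teal(shot('scene'));print();teal(shot('top'));rows(.611,.0212,.07,96.3)
E
```

```text
t: 14.5
tool_pos: [0.6104, 0.0218, 0.137]
tool_rot: [0.172, -3.134, -0.001]
contact_force: [-0.2, 0.5, -0.4]
opening: 0.0606
grip_force: 33.0
teal px [349. 357.] 818 ztop 0.1675 fit [0.6103 0.0225] res 0.0012 sil [0.6363 0.0543 0.0702]
teal px [484. 371.] 462 ztop 0.048 fit [0.4498 0.1551] res 0.0009 sil [0.4543 0.1587 0.0361]

teal px [313. 318.] 124 ztop 0.0333 fit [0.4479 0.1511] res 0.0019 sil [0.4502 0.161  0.0269]
teal px [512. 320.] 313 ztop 0.0459 fit [ 0.4494 -0.1993] res 0.0007 sil [ 0.447  -0.1975  0.0301]
row [ 0.001 -0.003 -0.   ] [-0.0013 -0.0023  0.2261] mm [-0.4 -0.7 67.8]
```

```bash
python3 -m pendant '[0,0,0,-0.002,-0.004,0.08,0.5,0,0,0,-0.002,-0.004,0.16,0.5,0,0,0,-0.002,-0.004,0.22,0.5,0,0,0,-0.002,-0.004,0.22,0.5,0,0,0,-0.002,-0.004,0.22,0.5]'; python3 - <<'E'
from h import *
rows(.611,.0207,.0465,96.3)
E
```

```text
t: 15.22
tool_pos: [0.6132, 0.0206, 0.0736]
tool_rot: [-0.172, 3.135, -0.0]
contact_force: [0.4, 0.0, -0.5]
opening: 0.0603
grip_force: 33.0
row [-0.001  0.003 -0.   ] [0.0073 0.0012 0.0903] mm [ 2.2  0.4 27.1]
```

```bash
python3 -m pendant '[0,0,0,0.007,0.001,0,0.5,0,0,0,0.007,0.001,0.03,0.5,0,0,0,0.007,0.001,0.055,0.5,0,0,0,0.007,0.001,0.075,0.5,0,0,0,0.007,0.001,0.09,0.5,0,0,0,0.007,0.001,0.09,0.5,0,0,0,0.007,0.001,0.09,0.5]'; python3 - <<'E'
from h import *
rows(.611,.0207,.0416,96.3)
E
```

```text
t: 16.1
tool_pos: [0.6107, 0.0207, 0.0459]
tool_rot: [-0.172, 3.137, -0.0]
contact_force: [-1.9, -0.3, 2.1]
opening: 0.0607
grip_force: 34.8
row [-0.  0. -0.] [-0.0011 -0.      0.0143] mm [-0.3 -0.   4.3]
```

```bash
python3 -m pendant '[0,0,0,-0.001,0,0.004,0.5,0,0,0,-0.001,0,0.008,0.5,0,0,0,-0.001,0,0.011,0.5,0,0,0,-0.001,0,0.011,0.5]';python3 -m pendant '[0,0,0,0,0,0.004,0.5,0,0,0,0,0,0.004,0.5]'
```

```text
t: 16.6
tool_pos: [0.6127, 0.0205, 0.0456]
tool_rot: [-0.172, 3.133, -0.001]
contact_force: [-4.6, 0.4, 12.3]
opening: 0.0603
grip_force: 41.0
t: 16.85
tool_pos: [0.6134, 0.0204, 0.0456]
tool_rot: [-0.172, 3.132, -0.001]
contact_force: [-4.9, 0.1, 16.8]
opening: 0.0601
grip_force: 43.1
```

```bash
python3 -m pendant '[0,0,0,0.001,0,-0.008,0.5,0,0,0,0.001,0,-0.014,0.5,0,0,0,0.001,0,-0.014,0.5]'; python3 - <<'E'
from h import *
obs();d=shot('scene');teal(d)
cv2.imwrite('pics/nest1.png',cv2.resize(d['image'][190:270,180:280,::-1],(750,600),interpolation=cv2.INTER_CUBIC))
E
```

```text
t: 17.23
tool_pos: [0.6108, 0.0206, 0.0457]
tool_rot: [-0.172, 3.136, -0.0]
contact_force: [-1.7, 0.6, 4.2]
opening: 0.0603
grip_force: 36.5
t 17.225
tool_pos [0.6108 0.0206 0.0457]
tool_rot [-1.7230e-01  3.1362e+00 -4.0000e-04]
contact_force [-1.7182  0.5755  4.1706]
opening 0.0603
grip_force 36.4685
teal px [348. 372.] 367 ztop 0.0778 fit [0.6106 0.0203] res 0.0014 sil [0.6229 0.0308 0.0431]
teal px [484. 371.] 463 ztop 0.0477 fit [0.4496 0.1549] res 0.0009 sil [0.4541 0.1586 0.0361]
```

View pics/nest1.png

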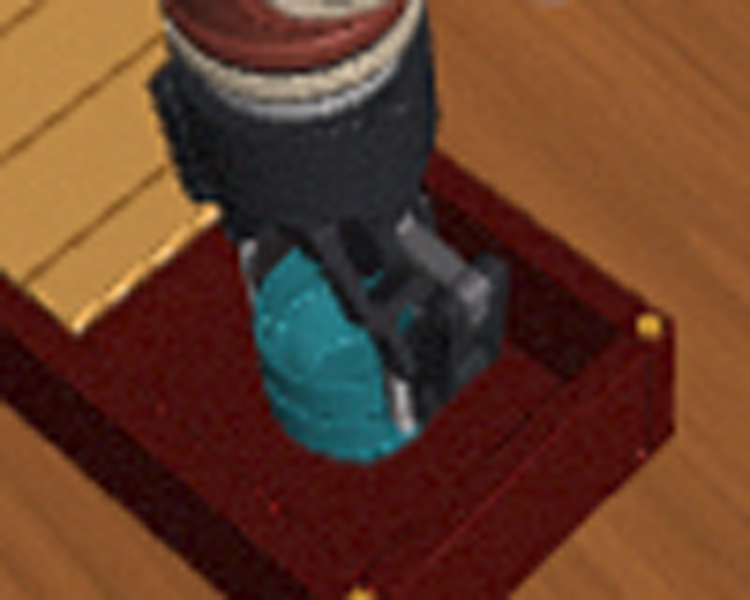

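The held rim reads z 0.076, where seated would be 0.071. The fingertips reach down onto the base rim, so I gripped about 5 mm too low. I'll set the dish back on the bench and regrip 8 mm higher.

```bash
python3 -m pendant '[0,0,0,0,0,-0.02,0.5,0,0,0,0,0,-0.08,0.5,0,0,0,0,0,-0.2,0.5,0,0,0,0,0,-0.3,0.5,0,0,0,0,0,-0.3,0.5,0,0,0,0,0,-0.3,0.5]'; python3 - <<'E'
from h import *
rows(.433,.0195,.13,96.3);teal(shot('scene'))
E
```

```text
t: 18.02
tool_pos: [0.6099, 0.0208, 0.1343]
tool_rot: [0.172, -3.136, -0.0]
contact_force: [0.9, -0.0, -0.8]
opening: 0.0604
grip_force: 33.0
row [ 0.001 -0.003 -0.   ] [0.5864 0.0604 0.0152] mm [175.9  18.1   4.6]
teal px [349. 357.] 826 ztop 0.1649 fit [0.6097 0.0211] res 0.0013 sil [0.6354 0.0527 0.0705]
teal px [484. 371.] 463 ztop 0.0479 fit [0.4497 0.1551] res 0.0009 sil [0.4543 0.1587 0.0361]
```

```bash
python3 -m pendant '[0,0,0,0.1,0.01,0,0.5,0,0,0,0.25,0.03,0,0.5,0,0,0,0.4,0.04,0,0.5,0,0,0,0.52,0.05,0.01,0.5,0,0,0,0.586,0.06,0.05,0.5,0,0,0,0.586,0.06,0.2,0.5,0,0,0,0.586,0.06,0.3,0.5,0,0,0,0.586,0.06,0.3,0.5,0,0,0,0.586,0.06,0.3,0.5]'; python3 - <<'E'
from h import *
rows(.433,.0195,.0175,96.3)
E
```

```text
t: 19.2
tool_pos: [0.434, 0.0193, 0.0457]
tool_rot: [-0.172, 3.137, -0.0]
contact_force: [-1.0, -0.6, -1.2]
opening: 0.0605
grip_force: 33.2
row [-0.  0. -0.] [0.0034 0.0011 0.0939] mm [ 1.   0.3 28.2]
```

```bash
python3 -m pendant '[0,0,0,0.003,0.001,0.05,0.5,0,0,0,0.003,0.001,0.08,0.5,0,0,0,0.003,0.001,0.094,0.5,0,0,0,0.003,0.001,0.094,0.5,0,0,0,0.003,0.001,0.094,0.85,0,0,0,0.003,0.001,0.094,0.85,0,0,0,0.003,0.001,0.07,0.85,0,0,0,0.003,0.001,0.07,0.85,0,0,0,0.003,0.001,0.07,0.5,0,0,0,0.003,0.001,0.07,0.5,0,0,0,0.003,0.001,0.07,0.5]' 30;  python3 -m pendant '[0,0,0,0,0,-0.03,0.5,0,0,0,0,0,-0.1,0.5,0,0,0,0,0,-0.25,0.5,0,0,0,0,0,-0.4,0.5,0,0,0,0,0,-0.4,0.5]'; python3 - <<'E'
from h import *
teal(shot('scene'));rows(.611,.0207,.145,96.3)
E
```

```text
t: 20.58
tool_pos: [0.4336, 0.0195, 0.0251]
tool_rot: [-0.172, 3.136, -0.0]
contact_force: [-0.9, 0.3, 5.6]
opening: 0.0603
grip_force: 33.1
t: 21.2
tool_pos: [0.4355, 0.0192, 0.1488]
tool_rot: [-0.172, 3.128, -0.003]
contact_force: [0.6, -0.6, -2.0]
opening: 0.06
grip_force: 33.0
teal px [352. 258.] 413 ztop 0.048 fit [ 0.4496 -0.2006] res 0.0011 sil [ 0.4607 -0.1842  0.0492]
teal px [432. 271.] 391 ztop 0.1719 fit [0.4353 0.0194] res 0.0011 sil [0.4439 0.0279 0.0421]
teal px [354. 372.] 481 ztop 0.0529 fit [0.6109 0.0204] res 0.0009 sil [0.6151 0.026  0.0367]
teal px [484. 371.] 463 ztop 0.0476 fit [0.4496 0.155 ] res 0.0009 sil [0.4541 0.1586 0.0361]
row [-0.002  0.007 -0.   ] [-0.5874 -0.0604  0.0056] mm [-176.2  -18.1    1.7]
```

```bash
python3 -m pendant '[0,0,0,-0.1,-0.01,0,0.5,0,0,0,-0.25,-0.03,0,0.5,0,0,0,-0.4,-0.04,0,0.5,0,0,0,-0.52,-0.05,0,0.5,0,0,0,-0.587,-0.06,0,0.5,0,0,0,-0.587,-0.06,0.08,0.5,0,0,0,-0.587,-0.06,0.17,0.5,0,0,0,-0.587,-0.06,0.21,0.5,0,0,0,-0.587,-0.06,0.21,0.5,0,0,0,-0.587,-0.06,0.21,0.5]'; python3 - <<'E'
from h import *
teal(shot('scene'));rows(.611,.0205,.055,96.3)
E
```

```text
t: 22.5
tool_pos: [0.6104, 0.0209, 0.0821]
tool_rot: [-0.172, 3.136, -0.0]
contact_force: [-0.2, -0.5, -1.0]
opening: 0.0603
grip_force: 33.0
teal px [349. 368.] 553 ztop 0.1049 fit [0.6102 0.0213] res 0.0014 sil [0.6251 0.0379 0.0526]
teal px [484. 371.] 463 ztop 0.0479 fit [0.4499 0.155 ] res 0.0009 sil [0.4543 0.1587 0.0361]
row [-0.001  0.004 -0.   ] [-0.0006 -0.0012  0.0921] mm [-0.2 -0.4 27.6]
```

```bash
python3 -m pendant '[0,0,0,-0.002,-0.002,0.03,0.5,0,0,0,-0.002,-0.002,0.055,0.5,0,0,0,-0.002,-0.002,0.075,0.5,0,0,0,-0.002,-0.002,0.09,0.5,0,0,0,-0.002,-0.002,0.09,0.5,0,0,0,-0.002,-0.002,0.09,0.5]'; python3 - <<'E'
from h import *
rows(.611,.0205,.050,96.3)
E
```

```text
t: 23.3
tool_pos: [0.6107, 0.0204, 0.0545]
tool_rot: [-0.172, 3.137, -0.0]
contact_force: [0.4, 0.5, -1.0]
opening: 0.06
grip_force: 33.0
row [-0.     0.001 -0.   ] [-0.0009  0.0003  0.015 ] mm [-0.3  0.1  4.5]
```

```bash
python3 -m pendant '[0,0,0,0,0,0.005,0.5,0,0,0,0,0,0.01,0.5,0,0,0,0,0,0.013,0.5,0,0,0,0,0,0.013,0.5]';python3 -m pendant '[0,0,0,0,0,0.003,0.5,0,0,0,0,0,0.006,0.5,0,0,0,0,0,0.006,0.5]'
```

```text
t: 23.8
tool_pos: [0.6106, 0.0204, 0.0504]
tool_rot: [0.172, -3.137, -0.0]
contact_force: [0.2, -0.2, -0.8]
opening: 0.06
grip_force: 33.0
t: 24.18
tool_pos: [0.6112, 0.0205, 0.0502]
tool_rot: [-0.172, 3.136, 0.0]
contact_force: [-2.3, 0.7, 6.6]
opening: 0.06
grip_force: 33.6
```

```bash
python3 -m pendant '[0,0,0,0,0,0,0.8,0,0,0,0,0,0,0.85,0,0,0,0,0,0,0.85,0,0,0,0,0,-0.05,0.85,0,0,0,0,0,-0.2,0.9,0,0,0,0.1,0.1,-0.33,1,0,0,0,0.25,0.25,-0.33,1,0,0,0,0.4,0.4,-0.33,1,0,0,0,0.49,0.5,-0.3,1,0,0,0,0.49,0.5,-0.15,1,0,0,0,0.49,0.5,-0.15,1]'; python3 - <<'E'
from h import *
obs();teal(shot('scene'));print();teal(shot('top'));rows(.4497,.1553,.06,96.3)
E
```

```text
t: 25.55
tool_pos: [0.4452, 0.1532, 0.0913]
tool_rot: [0.173, -3.131, 0.001]
contact_force: [-0.4, 0.4, 0.4]
opening: 0.0855
grip_force: 0.0
t 25.55
tool_pos [0.4452 0.1532 0.0913]
tool_rot [ 1.7340e-01 -3.1307e+00  1.2000e-03]
contact_force [-0.4287  0.3902  0.3549]
opening 0.0855
grip_force 0.0
teal px [352. 258.] 412 ztop 0.0481 fit [ 0.4499 -0.2007] res 0.0011 sil [ 0.4608 -0.184   0.0492]
teal px [354. 369.] 597 ztop 0.0731 fit [0.6118 0.0206] res 0.001 sil [0.6174 0.0314 0.0429]
teal px [484. 371.] 463 ztop 0.0476 fit [0.4497 0.1549] res 0.0008 sil [0.4541 0.1586 0.0361]

teal px [391. 230.] 328 ztop 0.0714 fit [0.6112 0.0221] res 0.0008 sil [0.6069 0.0213 0.0314]
teal px [512. 320.] 313 ztop 0.0447 fit [ 0.4494 -0.1992] res 0.0008 sil [ 0.4471 -0.1977  0.0301]
row [ 0.     0.002 -0.001] [-0.0042  0.0061  0.1162] mm [-1.2  1.8 34.9]
```

Nested home: the rim reads 20 mm above the base rim in both views. Next is dish B.

```bash
python3 -m pendant '[0,0,0,-0.008,0.006,0.05,1,0,0,0,-0.008,0.006,0.1,1,0,0,0,-0.008,0.006,0.1,1,0,0,0,-0.008,0.006,0.1,1]'; python3 - <<'E'
from h import *
rows(.4497,.1553,.025,96.3)
E
```

```text
t: 26.15
tool_pos: [0.4502, 0.1553, 0.0635]
tool_rot: [0.172, -3.136, 0.0]
contact_force: [0.1, 0.6, 0.1]
opening: 0.085
grip_force: 0.0
row [-0.    -0.001 -0.001] [0.0017 0.     0.1282] mm [ 0.5  0.  38.5]
```

```bash
python3 -m pendant '[0,0,0,0.001,0,0.06,1,0,0,0,0.001,0,0.128,1,0,0,0,0.001,0,0.128,1,0,0,0,0.001,0,0.128,0.5,0,0,0,0.001,0,0.128,0.5,0,0,0,0.001,0,0.128,0.5,0,0,0,0.001,0,0.128,0.5]' 30;  python3 -m pendant '[0,0,0,0,0,-0.03,0.5,0,0,0,0,0,-0.1,0.5,0,0,0,0,0,-0.25,0.5,0,0,0,0,0,-0.42,0.5,0,0,0,0,0,-0.42,0.5,0,0,0,0,0,-0.42,0.5]'; python3 - <<'E'
from h import *
teal(shot('scene'));rows(.6115,.0207,.151,96.3)
E
```

```text
t: 27.02
tool_pos: [0.451, 0.1556, 0.0263]
tool_rot: [-0.172, 3.134, 0.0]
contact_force: [-0.2, 0.5, 3.9]
opening: 0.0611
grip_force: 33.2
t: 27.78
tool_pos: [0.4491, 0.1553, 0.1505]
tool_rot: [0.172, -3.136, 0.0]
contact_force: [-0.6, -0.3, -2.0]
opening: 0.0614
grip_force: 33.3
teal px [352. 258.] 412 ztop 0.0477 fit [ 0.4497 -0.2007] res 0.0012 sil [ 0.4605 -0.1844  0.0493]
teal px [489. 325.] 492 ztop 0.1721 fit [0.4479 0.1554] res 0.0012 sil [0.4546 0.1614 0.0391]
teal px [354. 369.] 598 ztop 0.073 fit [0.6117 0.0205] res 0.0009 sil [0.6174 0.0314 0.0429]
row [-0.    -0.006 -0.   ] [-0.4906 -0.5052 -0.0066] mm [-147.2 -151.6   -2. ]
```

```bash
python3 -m pendant '[0,0,0,-0.1,-0.1,0,0.5,0,0,0,-0.22,-0.22,0,0.5,0,0,0,-0.34,-0.34,0,0.5,0,0,0,-0.43,-0.44,0,0.5,0,0,0,-0.494,-0.505,0,0.5,0,0,0,-0.494,-0.505,0.08,0.5,0,0,0,-0.494,-0.505,0.15,0.5,0,0,0,-0.494,-0.505,0.15,0.5,0,0,0,-0.494,-0.505,0.15,0.5]'; python3 - <<'E'
from h import *
teal(shot('scene'));rows(.6125,.0205,.076,96.3)
E
```

```text
t: 28.95
tool_pos: [0.6135, 0.0214, 0.106]
tool_rot: [0.173, -3.136, -0.0]
contact_force: [0.2, -0.5, -1.2]
opening: 0.0612
grip_force: 33.3
teal px [349. 364.] 678 ztop 0.1278 fit [0.6118 0.0221] res 0.0017 sil [0.6318 0.0442 0.0577]
row [-0.     0.002  0.001] [ 0.0057 -0.0021  0.103 ] mm [ 1.7 -0.6 30.9]
```

```bash
python3 -m pendant '[0,0,0,0.001,-0.004,0.03,0.5,0,0,0,0.001,-0.004,0.06,0.5,0,0,0,0.001,-0.004,0.085,0.5,0,0,0,0.001,-0.004,0.098,0.5,0,0,0,0.001,-0.004,0.098,0.5,0,0,0,0.001,-0.004,0.098,0.5]'; python3 - <<'E'
from h import *
teal(shot('scene'));rows(.613,.0205,.071,96.3)
E
```

```text
t: 29.75
tool_pos: [0.6139, 0.0198, 0.0771]
tool_rot: [-0.172, 3.136, -0.0]
contact_force: [0.8, 0.3, 0.0]
opening: 0.0612
grip_force: 33.3
teal px [348. 369.] 508 ztop 0.099 fit [0.6119 0.0198] res 0.0013 sil [0.6268 0.0353 0.0508]
row [-0.     0.001 -0.   ] [0.0028 0.0027 0.0207] mm [0.8 0.8 6.2]
```

```bash
python3 -m pendant '[0,0,0,0.001,0.002,0.006,0.5,0,0,0,0.001,0.002,0.012,0.5,0,0,0,0.001,0.002,0.017,0.5,0,0,0,0.001,0.002,0.017,0.5]';python3 -m pendant '[0,0,0,0,0,0.003,0.5,0,0,0,0,0,0.006,0.5,0,0,0,0,0,0.006,0.5]'
```

```text
t: 30.3
tool_pos: [0.6132, 0.0204, 0.0716]
tool_rot: [0.172, -3.137, -0.0]
contact_force: [0.5, 0.3, -2.1]
opening: 0.0614
grip_force: 33.3
t: 30.68
tool_pos: [0.6141, 0.0204, 0.0714]
tool_rot: [-0.172, 3.135, -0.0]
contact_force: [-1.7, 0.3, 4.8]
opening: 0.0614
grip_force: 33.8
```

Contact came at the expected seat height, so I'm releasing.

```bash
python3 -m pendant '[0,0,0,0,0,0,0.8,0,0,0,0,0,0,0.85,0,0,0,0,0,0,0.85,0,0,0,0,0,-0.05,0.85,0,0,0,0,0,-0.2,0.9,0,0,0,0.1,0.1,-0.33,1,0,0,0,0.25,0.25,-0.33,1,0,0,0,0.4,0.4,-0.33,1,0,0,0,0.5,0.55,-0.33,1,0,0,0,0.5,0.55,-0.33,1,0,0,0,0.5,0.55,-0.33,1]'; python3 - <<'E'
from h import *
obs();d=shot('scene');teal(d);print();e=shot('top');teal(e)
cv2.imwrite('pics/end.png',np.hstack([cv2.resize(d['image'][130:300,120:330,::-1],(420,340)),cv2.resize(e['image'][100:230,190:340,::-1],(360,340))]))
E
```

```text
t: 32.05
tool_pos: [0.4467, 0.168, 0.17]
tool_rot: [-0.173, 3.135, -0.0]
contact_force: [-0.1, 0.1, 0.5]
opening: 0.0853
grip_force: 0.0
t 32.05
tool_pos [0.4467 0.168  0.17  ]
tool_rot [-1.7320e-01  3.1349e+00 -3.0000e-04]
contact_force [-0.1293  0.1062  0.4684]
opening 0.0853
grip_force 0.0
teal px [352. 258.] 412 ztop 0.0483 fit [ 0.45   -0.2007] res 0.0012 sil [ 0.4608 -0.1839  0.0492]
teal px [353. 365.] 716 ztop 0.0929 fit [0.6133 0.0204] res 0.0009 sil [0.6221 0.0362 0.0483]

teal px [391. 228.] 363 ztop 0.0914 fit [0.6129 0.0223] res 0.0008 sil [0.6058 0.021  0.0333]
teal px [512. 320.] 313 ztop 0.045 fit [ 0.4493 -0.1991] res 0.0009 sil [ 0.4471 -0.1976  0.0301]
```

View pics/end.png

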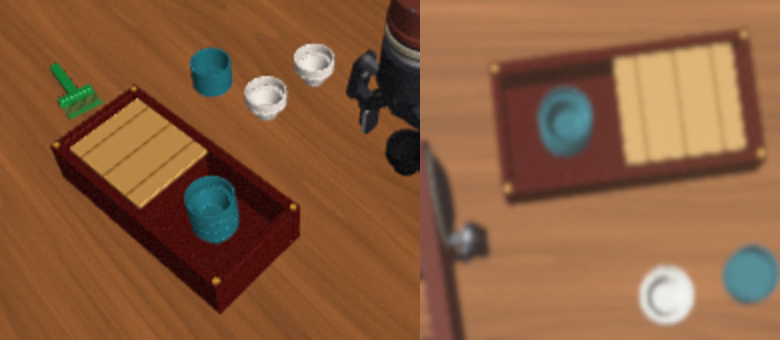

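The picture shows one straight three-dish stack at (212,210) and the lid open. The rim heights step 0.053, 0.073, 0.093, and the axes are within 2 mm of each other. The pot hasn't moved, and the arm is clear.

```bash
python3 -c "
from station import ctrl;print(ctrl.finish_job())"
```

```text
the job is handed in; nothing more can be done
None
```

I handed the job in at about 32 s: the lid is open against its stop (pressed at about 17 N by the wrist reading), both matching dishes are nested home on the base in one straight stack, the pot has not moved and the tools were never approached; no verdict was returned.

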